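Complete the size-sorted row in the archive's book rack

ROBOT

A 6-joint arm with a two-finger parallel gripper is mounted at the origin on the work surface. World frame = base frame: x ahead of the robot, y to its left, z up, the work surface at z = 0. Lengths are in mm, angles in rad, forces in N, time in s.
With the tool pointing down it reaches from about 350 to 925 mm from the base axis. Payload 6.4 kg.
Tool frame: the origin (TCP) lies at the very end of the fingers, on their centre line; the grasp point (between the pads) lies 19 mm behind it (manip.grip_depth is the distance from the TCP to the grasp point, in mm); z points along the fingers, y is the line along which they close (so a half turn about z gives the same grasp; the last joint's range is limited). The gripper opens to 85 mm and grips with 20 to 120 N. Pads are 22 mm wide; open, the fingers measure 114 mm over their backs; the gripper's body (76 mm by 85 mm) begins 54 mm behind the grasp point. The pads swing forward as they close: fully open they stand 13 mm farther back than shut.
Start: joints at [-1.424, 0.245, 1.558, -0, 1.339, -0.174], TCP at [204.967, -616.849, 231.29] pointing down, gripper open.
Joint ranges: [-3.13, 3.13], [-1.02, 2.26], [0.13, 2.54], [-0.95, 4.09], [0.21, 2.88], [-2.74, 2.74]. Speed limits (rad/s): [2.57, 2.57, 3.14, 3.14, 3.14, 3.14].

INTERFACE

Orientations are given as a rotation vector (axis times angle).
In Python, from cell import manip, viewer gives the robot as it stands. Calls block until the motion is done:
- manip.move_ptp(position, orientation): joint-space move of the TCP to a pose.
- manip.servo_line(position, rotation=None, v=150): straight line of the TCP; rotation=None keeps the orientation; v is the mean speed in mm/s.
- manip.set_joints(angles): joint-space move.
- manip.move_gripper(opening, force=None): opening from 0.0 (shut) to 1.0 (fully open); force is the grip in N (None keeps the last); returns when the fingers have stopped.
- manip.wait(seconds).
- manip.inverse_kinematics(position, orientation): joint angles nearest the present ones, or None.
- manip.state(): the state.
- viewer.read_camera(name): name is "scene" or "top"; returns a dict with "img" (480x640x3 uint8, blue, green, red), "z_map" (480x640 float32, mm along the optical axis (not along the pixel's ray), 0 where there is no reading), "fx", "fy", "cx", "cy" (pixels), "eye" and "rotation" of the camera in the world. Camera axes: x right, y up, looking along -z (the intrinsics and any distortion apply to the point x, -y, -z); pixel columns grow to the right and rows downward; lengths in mm; the calibration is good to about 2 mm. A picture is of the moment at which its call begins.
A pose or a line that the arm cannot do raises manip.Unreachable and nothing moves.
- manip.finish_job(): hands the job in; it is judged then, once.
The state is a dict: "clock": time; "joint_positions": joint angles; "qvel": joint speeds; "effort": joint torques, N m; "tcp_pos": TCP position; "tool_rot": TCP orientation; "contact_force": force on the tool from outside, world axes, zero at the start; "torque": the same for the moment, N m; "gripper_width": opening from 0.0 (shut) to 1.0 (fully open); "gripper_force": force on a finger pad.
Only numpy, scipy, OpenCV 4.12 (cv2) and the standard library are available. Lean on these libraries where they do the work, as an engineer would, in place of code of your own. Each camera call takes 0.05 s, during which the arm holds its last target. There are 200 camera calls.

TASK

Stand the four loose books from the table upright in the four empty bays of the white book rack, one to a bay, so that the row climbs in height bay by bay from the small blue index volume at one end to the tall brown register at the other. Set each book down wholly on the rack's floor without dropping it or knocking any over, and leave the index, the register, the pencil pot, the brass weight and the hand stamp where they are.

Things in the scene. Friction and masses are not known exactly. Their poses are not given: they have to be found in the camera images.
- red_book: Loose dark red bound book, gilt lines on its spine, cream pages, 100 mm high, 36 mm thick, 76 mm from spine to fore-edge, about 210 g, standing upright on the table, spine roughly towards the robot. Grip it across its thickness near the top edge. Origin: centre of its underside; z up, x from the spine (-x) to the fore-edge, y across the thickness.
- green_book: Loose dark green bound book, gilt lines on its spine, cream pages, 120 mm high, 38 mm thick, 84 mm from spine to fore-edge, about 280 g, standing upright on the table, spine roughly towards the robot. Grip it across its thickness near the top edge. Origin: centre of its underside; z up, x from the spine (-x) to the fore-edge, y across the thickness.
- tan_book: Loose tan bound book, gilt lines on its spine, cream pages, 140 mm high, 42 mm thick, 94 mm from spine to fore-edge, about 380 g, standing upright on the table, spine roughly towards the robot. Grip it across its thickness near the top edge. Origin: centre of its underside; z up, x from the spine (-x) to the fore-edge, y across the thickness.
- black_book: Loose black bound book, gilt lines on its spine, cream pages, 160 mm high, 44 mm thick, 104 mm from spine to fore-edge, about 480 g, standing upright on the table, spine roughly towards the robot. Grip it across its thickness near the top edge. Origin: centre of its underside; z up, x from the spine (-x) to the fore-edge, y across the thickness.
- rack: White steel book rack, fixed. Floor 150 mm deep (x), 448 mm long (y), 8 mm thick. Seven grey upright plates (4 mm thick, 120 mm deep, tops 68 mm over the table) make six bays in a row along y, 70 mm wide, centres at y = -185, -111, -37, 37, 111, 185 mm, x = 0; open in front, behind and above. Middle four are empty. Origin: centre of the underside, on the table; z up.
- index: Small dark blue bound book, gilt lines on its spine, cream pages, 80 mm high, 36 mm thick, 70 mm from spine to fore-edge, the lowest of the set; stands in one end bay of the rack (either end) and stays there. Origin: centre of its underside; z up, x from the spine (-x) to the fore-edge, y across the thickness.
- register: Brown leather-coloured bound book, gilt lines on its spine, cream pages, 172 mm high, 44 mm thick, 112 mm from spine to fore-edge, the tallest of the set; stands in the other end bay, across from the index and stays there. Origin: centre of its underside; z up, x from the spine (-x) to the fore-edge, y across the thickness.
- pencil_pot: Dark steel pencil pot with three pencils, 76 mm across, 95 mm high (pencils to 155 mm), standing on the table to the left; not to be disturbed. Origin: centre of its underside.
- weight: Brass conservator's weight with a knob, 60 mm across, 68 mm high, on the table to the right; not to be disturbed. Origin: centre of its underside.
- stamp: Hand stamp with a black foot 62 x 26 mm and a wooden knob handle, 82 mm high, on the table to the right; not to be disturbed. Origin: centre of its underside.
Mind the look-alikes: they are no part of the job. What is shaped like the register but purple is not meant.

How it is judged (in metres and radians):
At the end, for the whole second after the job is handed in: From index to register: red, green, tan, black book, one per bay, within 18 mm of its bay's centre line, upright within 0.1 rad, on the bay floor within 4 mm, overhanging it front or back by at most 4 mm, released and at rest; index and register upright in their end bays (((y of index in the frame of rack between -0.203 and -0.167 m and y of register in the frame of rack between 0.167 and 0.203 m and y of red_book in the frame of rack between -0.129 and -0.093 m and y of green_book in the frame of rack between -0.055 and -0.019 m and y of tan_book in the frame of rack between 0.019 and 0.055 m and y of black_book in the frame of rack between 0.093 and 0.129 m) or (y of index in the frame of rack between 0.167 and 0.203 m and y of register in the frame of rack between -0.203 and -0.167 m and y of red_book in the frame of rack between 0.093 and 0.129 m and y of green_book in the frame of rack between 0.019 and 0.055 m and y of tan_book in the frame of rack between -0.055 and -0.019 m and y of black_book in the frame of rack between -0.129 and -0.093 m)) and x of red_book in the frame of rack between -0.041 and 0.041 m and z of red_book in the frame of rack between 0.004 and 0.012 m and angle between each of red_book, green_book, tan_book, black_book, index, register's own z axis and vertical below 0.1 rad and linear speed of each of red_book, green_book, tan_book, black_book below 0.02 m/s and angular speed of each of red_book, green_book, tan_book, black_book below 0.1 rad/s and x of green_book in the frame of rack between -0.037 and 0.037 m and z of green_book in the frame of rack between 0.004 and 0.012 m and x of tan_book in the frame of rack between -0.032 and 0.032 m and z of tan_book in the frame of rack between 0.004 and 0.012 m and x of black_book in the frame of rack between -0.027 and 0.027 m and z of black_book in the frame of rack between 0.004 and 0.012 m); the robot touches nothing.
It fails at once if a loose book is let go of in the air (dropped or thrown, more than about 27 mm) ((height (world z) of red_book above 0.035 m and contact force between the fingers and red_book below 0.05 N) or (height (world z) of green_book above 0.035 m and contact force between the fingers and green_book below 0.05 N) or (height (world z) of tan_book above 0.035 m and contact force between the fingers and tan_book below 0.05 N) or (height (world z) of black_book above 0.035 m and contact force between the fingers and black_book below 0.05 N)).
It fails at once if a loose book is knocked over (angle between any of red_book, green_book, tan_book, black_book's own z axis and vertical above 0.6 rad).
It fails at once if the index or the register is pushed more than 12 mm or tipped ((distance of index from where it was at the start of the episode above 0.012 m or angle between index's own z axis and vertical above 0.2 rad) or (distance of register from where it was at the start of the episode above 0.012 m or angle between register's own z axis and vertical above 0.2 rad)).
It fails at once if the pencil pot, the weight or the stamp is pushed more than 20 mm or tipped ((distance of pencil_pot from where it was at the start of the episode above 0.02 m or angle between pencil_pot's own z axis and vertical above 0.3 rad) or (distance of weight from where it was at the start of the episode above 0.02 m or angle between weight's own z axis and vertical above 0.3 rad) or (distance of stamp from where it was at the start of the episode above 0.02 m or angle between stamp's own z axis and vertical above 0.3 rad)).
It also fails if it takes over 120 s, if anything falls off the work surface, if the arm or the gripper's body presses on something with over 40 N, if the wrist force passes 120 N, or if a joint passes its speed limit or range.

## Working session

There is one attempt and no reset: what is moved stays moved. The work goes in short steps, each a Python script; the robot and the scene stay as the last script left them, time stands still between calls to the robot, and variables do not carry over. Pictures are saved under pics/ and viewed, at most 14 in all, crops included, and the job is handed in when it is done.

```bash
mkdir -p pics; ls
python3 - <<'E'
from cell import manip, viewer
import cv2,numpy as np
for n in("scene","top"):
    d=viewer.read_camera(n); cv2.imwrite(f"pics/{n}0.png",d["img"]); np.savez(f"{n}0.npz",**d)
    print(n,[ (k,np.round(d[k],3).tolist()) for k in d if k not in("img","z_map")], (d["z_map"]>0).mean())
print(manip.state())
E
```

```text
pics
scene [('fx', 506.902), ('fy', 506.902), ('cx', 323.535), ('cy', 240.564), ('eye', [1201.97, -709.57, 1057.595]), ('rotation', [0.711, 0.246, 0.658])] 0.9958528645833333
top [('fx', 455.913), ('fy', 455.913), ('cx', 315.009), ('cy', 233.76), ('eye', [494.477, -0.118, 1205.686]), ('rotation', [0.094, -0.078, -1.552])] 0.9960774739583333
{'clock': 0.1, 'joint_positions': array([-1.42414169e+00,  2.45789269e-01,  1.55888689e+00,  7.80181521e-06,
        1.33871801e+00, -1.74127654e-01]), 'qvel': array([ 0.00031546, -0.00080304, -0.00286967, -0.00081882,  0.00063181,
        0.00173081]), 'effort': array([ 7.47572776e-04, -4.30672681e+01, -3.27129650e+01, -4.15716886e-05,
        2.84610142e-03, -9.46140744e-06]), 'tcp_pos': array([ 204.86650125, -616.33977426,  230.26452431]), 'tool_rot': array([-3.09949230e+00, -5.01435535e-01, -5.07643218e-05]), 'contact_force': array([0.21436518, 0.01910059, 0.06798641]), 'torque': array([-0.02379096, -0.02909202, -0.01064024]), 'gripper_force': 0.0, 'gripper_width': 1.0022794590034156}
```

```bash
sleep 1
```

```text
(no output)
```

View pics/scene0.png

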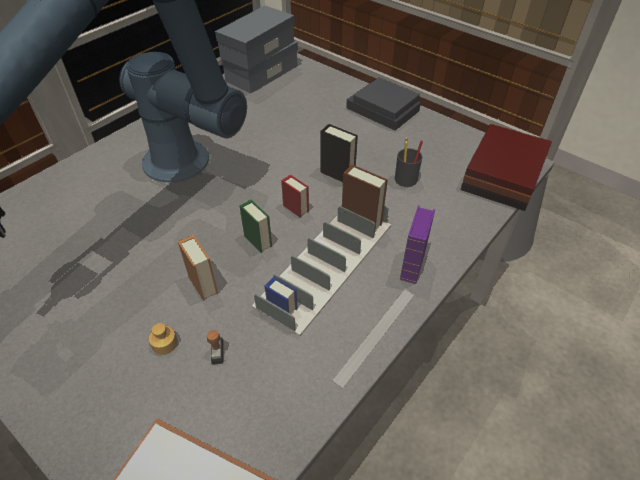

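View pics/top0.png

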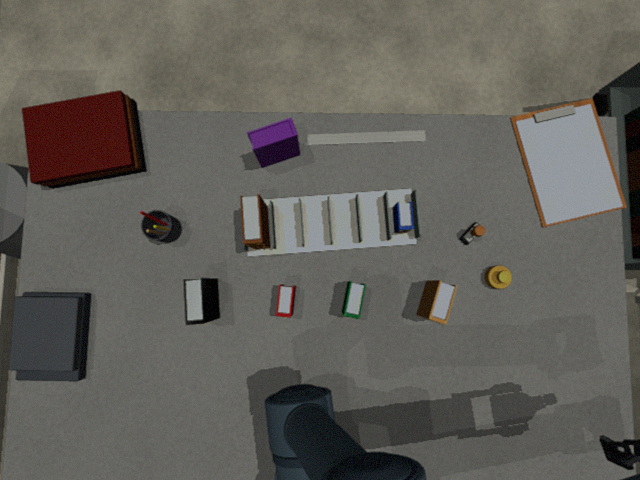

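The top view shows the loose books black (200,300), red (286,300), green (353,300) and tan (438,302). In the rack, the register is at (255,220) and the index at (402,217). The pot is at (160,226), the stamp at (472,233) and the weight at (499,277).

Things that could be confused:
- **Register:** the brown one in the rack (255,220) or the purple look-alike (275,143), which I will ignore.
- **Red book:** the small one (286,300) or the big red stack (85,138).
- **Black book:** (200,300) or the flat grey box (50,335).

By the description I choose the four small upright books with cream pages in front of the rack.

```bash
cat > h.py <<'E'
import numpy as np, cv2
from scipy.spatial.transform import Rotation as R
H=dict(red=100,green=120,tan=140,black=160,index=80,register=172)
T=dict(red=36,green=38,tan=42,black=44,index=36,register=44); L=dict(red=76,green=84,tan=94,black=104,index=70,register=112)
def cloud(d):
    v,u=np.mgrid[0:480,0:640]; z=d["z_map"]
    p=np.stack([(u-d["cx"])/d["fx"]*z,-(v-d["cy"])/d["fy"]*z,-z],-1)
    w=p@R.from_rotvec(d["rotation"]).as_matrix().T+d["eye"]; w[z<=0]=np.nan
    return w
def toprect(w,h,c,r=80,tol=6):
    """min-area rectangle of the points at height h near c (mm): centre, long/short, angle of long axis"""
    m=(abs(w[...,2]-h)<tol)&(np.hypot(w[...,0]-c[0],w[...,1]-c[1])<r)
    n,lab,st,_=cv2.connectedComponentsWithStats(m.astype(np.uint8))
    if n<2: return None
    p=w[lab==1+np.argmax(st[1:,4])]
    (x,y),(a,b),t=cv2.minAreaRect(p[:,:2].astype(np.float32))
    if a<b: a,b,t=b,a,t+90
    t=(t+90)%180-90
    return np.round([x,y,a,b,t,np.median(p[:,2]),len(p)],1)
E
python3 - <<'E'
from h import *
D={n:np.load(n+"0.npz") for n in("top","scene")}
W={n:cloud(D[n]) for n in D}
seed=dict(black=(200,300),red=(286,300),green=(353,300),tan=(438,302),register=(250,218),index=(403,215),purple=(275,130))
H["purple"]=172
for k,(u,v) in seed.items():
    c=W["top"][v,u]; print(k,c.round(0),*[ (n,toprect(W[n],H[k],c).tolist()) for n in W])
for k,(u,v) in dict(pot=(160,226),stamp=(478,230),weight=(503,277)).items(): print(k,W["top"][v,u].round())
c=W["top"][220,330]
for n in W:
    w=W[n]; m=(abs(w[...,2]-68)<5)&(np.hypot(w[...,0]-c[0],w[...,1]-c[1])<260)
    N,lab,st,_=cv2.connectedComponentsWithStats(m.astype(np.uint8))
    for i in range(1,N):
        if st[i,4]>15:
            p=w[lab==i]; print(n,np.round(cv2.minAreaRect(p[:,:2].astype(np.float32))[0],1),cv2.minAreaRect(p[:,:2].astype(np.float32))[1:],st[i,4])
    hsv=cv2.cvtColor(D[n]["img"],cv2.COLOR_BGR2HSV)
    m=(abs(w[...,2]-8)<4)&(np.hypot(w[...,0]-c[0],w[...,1]-c[1])<280)&(hsv[...,2]>150)
    print(n,"floor",cv2.minAreaRect(w[m][:,:2].astype(np.float32)),m.sum())
for n,(x,y,a,b) in dict(top=(180,180,300,150),scene=(170,110,240,200)).items():
    cv2.imwrite(f"pics/{n}crop.png",cv2.resize(D[n]["img"][y:y+b,x:x+a],None,fx=2.6,fy=2.6))
E
```

```text
black [453. 271. 158.] ('top', [450.9, 284.7, 103.0, 46.0, 5.5, 157.4, 839.0]) ('scene', [449.8, 287.2, 107.1, 54.9, 5.0, 158.6, 376.0])
red [454.  79.  98.] ('top', [453.5, 82.0, 76.2, 36.4, -4.7, 98.0, 443.0]) ('scene', [452.1, 84.6, 77.9, 40.0, -4.8, 99.0, 255.0])
green [458. -80. 118.] ('top', [458.8, -84.6, 83.2, 38.3, -10.4, 118.0, 531.0]) ('scene', [457.2, -81.8, 89.7, 40.3, -11.0, 118.5, 346.0])
tan [ 457. -275.  136.] ('top', [457.9, -286.4, 94.0, 43.7, -16.2, 138.1, 719.0]) ('scene', [456.8, -283.7, 98.8, 43.0, -17.1, 138.5, 534.0])
register [641. 161. 176.] ('top', [643.3, 156.7, 103.2, 42.9, 5.6, 176.4, 476.0]) ('scene', [638.3, 159.3, 113.7, 50.7, 6.6, 174.8, 247.0])
index [ 668. -205.   82.] ('top', [667.9, -208.9, 67.1, 34.7, 4.2, 84.0, 184.0]) ('scene', [666.3, -208.4, 69.1, 37.9, 5.7, 83.7, 205.0])
purple [851. 110. 170.] ('top', [843.9, 115.8, 111.8, 46.5, -69.9, 170.1, 871.0]) ('scene', [842.1, 117.5, 114.0, 43.9, -70.2, 170.6, 597.0])
pot [626. 384. 124.]
stamp [ 634. -391.   80.]
weight [ 519. -453.   71.]
top [835.7  75.2] ((1.5968395471572876, 32.34476089477539
[... 989 characters left out ...]
 ((116.90567779541016, 10.178979873657227), 3.586782693862915) 100
scene [657.5 -22.5] ((115.12275695800781, 8.740401268005371), 4.076205253601074) 105
scene [662.9 -96.5] ((116.15208435058594, 9.172016143798828), 4.272019386291504) 113
scene [860.9  66.4] ((40.93335723876953, 9.058267593383789), 23.082637786865234) 47
scene [ 671.2 -170.7] ((117.27700805664062, 8.902092933654785), 5.247824192047119) 110
scene [ 674.1 -221. ] ((76.32138061523438, 31.81853485107422), 31.448232650756836) 82
scene [ 676.6 -243.3] ((114.14888000488281, 8.014094352722168), 5.216914176940918) 119
scene floor ((740.7218017578125, -13.451950073242188), (320.75445556640625, 453.2494201660156), 4.852281093597412) 2748
```

View pics/scenecrop.png

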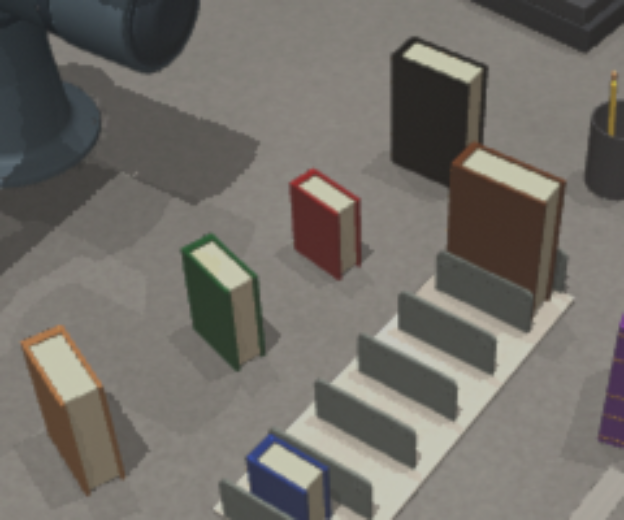

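```bash
cat >> h.py <<'E'
from cell import manip, viewer
RC=np.array([658.5,-24.2]); RY=np.radians(5.0); GD=40   # rack centre, rack yaw, TCP below book top
S=dict(red=-111,green=-37,tan=37,black=111)             # bay offset along rack y
P=dict(red=(453,83,-4.8),green=(458,-83.4,-10.7),tan=(457.4,-285.2,-16.6),black=(450.5,285.7,5.3))
def down(yaw): return (R.from_euler("z",yaw)*R.from_euler("x",np.pi)).as_rotvec()
def fz(): return manip.state()["contact_force"][2]
def bay(k): return RC+S[k]*np.array([-np.sin(RY),np.cos(RY)])
def pick(k):
    x,y,t=P[k]; o=down(np.radians(t)); h=H[k]
    manip.move_gripper(1.0)
    manip.move_ptp([x,y,h+100],o)
    manip.servo_line([x,y,h-GD],v=120)
    manip.move_gripper(0.0,force=60)
    s=manip.state(); f0=fz(); print(k,"width mm",s["gripper_width"]*85,"F",s["gripper_force"],"tcp",s["tcp_pos"].round(1))
    manip.servo_line([x,y,h-GD+30],v=60); print("load",fz()-f0, manip.state()["gripper_width"]*85)
    manip.servo_line([x,y,h-GD+190],v=200)
def place(k):
    b=bay(k); o=down(RY); h=H[k]-GD
    manip.servo_line([*b,h+190],o,v=200)
    manip.servo_line([*b,h+80],v=150); manip.servo_line([*b,h+14],v=80); manip.wait(.2)
    f0=fz()
    for z in np.arange(13,3,-1.0):
        manip.servo_line([*b,h+z],v=15)
        if fz()-f0>2.0: break
    print("set at",z,"df",fz()-f0,"tcp",manip.state()["tcp_pos"].round(1),"want",b.round(1))
def release(k):
    b=bay(k)
    manip.move_gripper((T[k]+13)/85); manip.wait(.2)
    manip.servo_line([*b,H[k]-GD+70],v=80); manip.servo_line([*b,320],v=200)
    print("clock",manip.state()["clock"])
E
python3 -c "
from h import *
for k in S:print(k,bay(k), manip.inverse_kinematics([*bay(k),H[k]+150],down(RY)), manip.inverse_kinematics([*P[k][:2],H[k]+150],down(np.radians(P[k][2]))))
pick('red'); place('red')"
```

```text
red [ 668.17428744 -134.77761149] [-0.36499201  0.30339662  1.45281551  0.          1.38538052  1.11853785] [-6.57859366e-02 -2.35275772e-01  2.00543103e+00 -4.44089210e-16
  1.37143739e+00  1.58878619e+00]
green [661.72476248 -61.05920383] [-0.26227529  0.2502288   1.48066013  0.          1.41070373  1.22125458] [-4.24419301e-01 -2.37842271e-01  1.97101223e+00 -8.88178420e-16
  1.40842269e+00  1.33312726e+00]
tan [655.27523752  12.65920383] [-0.15334423  0.21658342  1.48405998  0.          1.44094925  1.33018563] [-7.67980862e-01 -6.18916490e-02  1.77877917e+00 -4.44089210e-16
  1.42470513e+00  1.09254012e+00]
black [648.82571256  86.37761149] [-0.04053561  0.20378062  1.46301133  0.          1.4748007   1.44299425] [ 0.35250016 -0.08785166  1.7672851   0.          1.46215922  1.83079404]
red width mm 35.34193469076358 F 60.2456259727478 tcp [453.4  83.   60.4]
load -5.557781263541905 35.51856406670222
set at 8.0 df 3.1091479601011796 tcp [ 668.5 -134.9   68.4] want [ 668.2 -134.8]
```

The crop confirms the choice: small red book (325,225), green (225,300), tan (70,410) and black (440,110), all with cream pages. The index is at (290,480) and the register at (505,215). Red is gripped and resting on the rack floor, so I'll release it and check.

```bash
cat >> h.py <<'E'
def check(k):
    b=bay(k)
    for n in("top","scene"):
        r=toprect(cloud(viewer.read_camera(n)),H[k]+8,b,60)
        d=r[:2]-RC; c,s=np.cos(RY),np.sin(RY); print(n,k,"rack xy",(c*d[0]+s*d[1]).round(1),(-s*d[0]+c*d[1]).round(1),"want",S[k],r.tolist())
E
python3 -c "
from h import *
release('red'); pick('green'); check('red'); place('green')
cv2.imwrite('pics/s1.png',viewer.read_camera('scene')['img'])"
```

```text
clock 14.1333
green width mm 37.263944591117195 F 60.47413229942322 tcp [458.4 -83.5  80.4]
load -3.9591714007802326 37.39283252386794
top red rack xy -0.0 -112.5 want -111 [668.3, -136.3, 76.7, 36.3, 5.1, 106.4, 436.0]
scene red rack xy -1.5 -110.8 want -111 [666.7, -134.7, 77.1, 39.4, 3.1, 106.8, 392.0]
set at 8.0 df 2.4197941846292133 tcp [662.1 -61.1  88.5] want [661.7 -61.1]
```

View pics/s1.png

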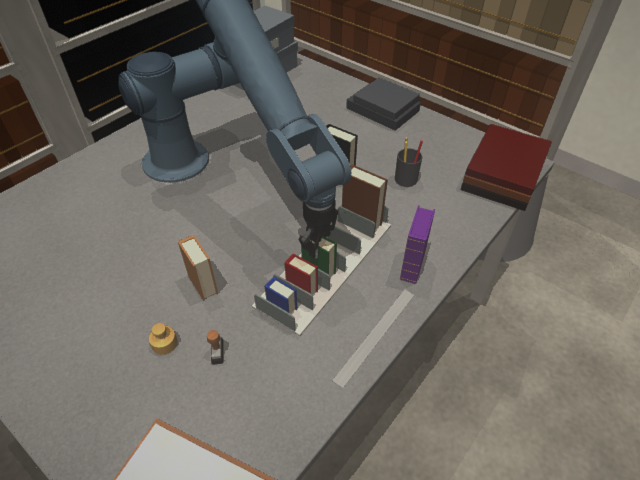

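Red (300,273) stands upright beside the index (281,293). Green (322,255) is held in the next bay. I'll go on with tan and black.

```bash
python3 -c "
from h import *
release('green'); pick('tan'); check('green'); place('tan'); release('tan')
pick('black'); check('tan'); place('black')"
```

```text
clock 26.2417
tan width mm 41.170323329884255 F 61.87126636505127 tcp [ 457.8 -285.6  100.6]
load -4.288020098308373 41.30095876766282
top green rack xy 0.6 -38.7 want -37 [662.5, -62.7, 83.1, 38.1, 5.5, 126.4, 521.0]
scene green rack xy 0.3 -36.6 want -37 [662.0, -60.6, 85.9, 43.7, 3.7, 126.7, 428.0]
set at 8.0 df 3.444718111648948 tcp [655.6  12.7 108.5] want [655.3  12.7]
clock 39.1833
black width mm 42.890994047083645 F 62.51237154006958 tcp [451.  286.  120.6]
load -7.268306130690679 43.23696121308524
top tan rack xy 0.1 35.3 want 37 [655.5, 11.0, 92.5, 42.0, 4.5, 145.9, 647.0]
scene tan rack xy -0.7 37.8 want 37 [654.5, 13.4, 94.4, 47.1, 5.2, 146.7, 477.0]
set at 11.0 df 3.04851317712312 tcp [649.1  86.2 131.5] want [648.8  86.4]
```

Black stopped at 11 mm, which is too early, so I'll lower it further while watching the force.

```bash
python3 -c "
from h import *
b=bay('black')
manip.wait(.3); f0=fz(); print(manip.state()['contact_force'])
for z in (10,9,8,7):
    manip.servo_line([*b,120+z],v=15); manip.wait(.2); s=manip.state(); print(z,s['tcp_pos'].round(1),s['contact_force'].round(1))
    if fz()-f0>3: break
cv2.imwrite('pics/s2.png',cv2.resize(viewer.read_camera('scene')['img'][120:340,220:440],None,fx=2.6,fy=2.6))
"
```

```text
[ 0.20892661 -2.1192241  -2.38019189]
10 [649.3  86.3 131.1] [-2.7 -2.9  6.3]
```

View pics/s2.png

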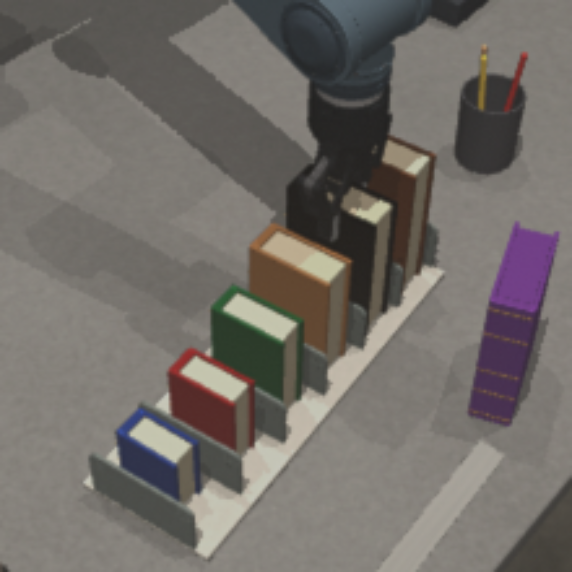

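Four books stand in rising order. Black (345,235) is in the bay next to the register (405,200) and already touches the floor, within about 3 mm, so it probably tilted or slipped a little in the grip. I'll press 1 mm lower and release.

```bash
python3 -c "
from h import *
b=bay('black')
manip.servo_line([*b,129],v=10); manip.wait(.2); print(manip.state()['contact_force'].round(1))
release('black'); manip.set_joints([-1.424,0.245,1.558,0,1.339,-0.174]); manip.wait(.5)
for k in S: check(k)
for k,c in dict(register=(641,158),index=(667,-208.6)).items():
  for n in('top','scene'): print(k,n,toprect(cloud(viewer.read_camera(n)),H[k],c).tolist())
s=manip.state(); print(s['clock'])
cv2.imwrite('pics/s3.png',cv2.resize(viewer.read_camera('scene')['img'][120:370,140:440],None,fx=2.4,fy=2.4))
"
```

```text
[ 1.8 -0.8 -2.1]
clock 52.2
top red rack xy 0.1 -112.6 want -111 [668.4, -136.4, 76.6, 36.7, 5.1, 106.3, 431.0]
scene red rack xy -1.2 -110.2 want -111 [666.9, -134.1, 76.4, 40.1, 5.1, 106.9, 385.0]
top green rack xy 0.5 -38.9 want -37 [662.4, -62.9, 83.4, 38.5, 4.8, 126.3, 523.0]
scene green rack xy -0.9 -37.1 want -37 [660.8, -61.2, 87.2, 42.7, 6.5, 126.8, 426.0]
top tan rack xy 0.1 35.1 want 37 [655.5, 10.8, 93.4, 41.8, 4.8, 146.1, 657.0]
scene tan rack xy -0.7 36.7 want 37 [654.6, 12.3, 94.1, 46.6, 3.3, 146.7, 484.0]
top black rack xy 0.1 109.8 want 111 [649.0, 85.2, 104.5, 44.2, 5.1, 166.0, 808.0]
scene black rack xy -0.4 111.7 want 111 [648.4, 87.0, 105.3, 49.9, 4.2, 166.6, 529.0]
register top [639.1, 157.3, 110.3, 43.6, 6.8, 176.3, 495.0]
register scene [638.9, 158.2, 113.0, 48.2, 7.3, 175.7, 317.0]
index top [670.3, -208.4, 55.7, 32.4, 2.5, 84.2, 172.0]
index scene [665.1, -208.9, 73.4, 38.8, 6.8, 83.8, 218.0]
56.2333
```

View pics/s3.png

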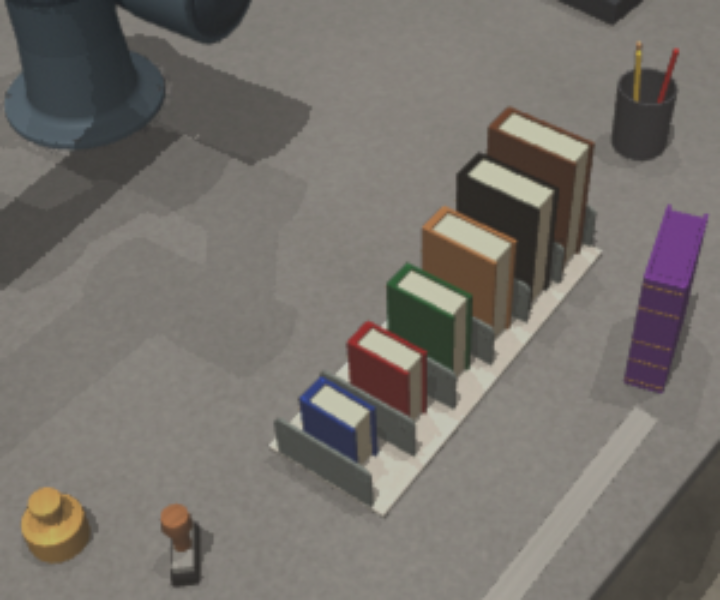

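All six stand upright in rising order: index (338,420), red (387,370), green (430,318), tan (468,272), black (505,228) and register (540,185). The pot, weight and stamp have not moved.

```bash
python3 -c "
from cell import manip
print(manip.finish_job())"
```

```text
the job is handed in; nothing more can be done
None
```

The job is handed in after about 56 s of robot time: red, green, tan and black stand upright in order from index to register, each measured within 2 mm of its bay centre; the hand-in returned no verdict.

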